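# Roll a prototype grip into its nest and set the cradle's clamp screw

### The arm

A 6-joint arm with a two-finger parallel gripper is mounted at the origin on the work surface. World frame = base frame: x ahead of the robot, y to its left, z up, the work surface at z = 0. Lengths are in m, angles in rad, forces in N, time in s.
With the tool pointing down it reaches from about 0.2 to 0.875 m from the base axis. Payload 3.4 kg.
Tool frame: the origin (TCP) lies midway between the tips of the shut fingers; the grasp point (between the pads) lies 19 mm behind it; z points along the fingers, y is the line along which they close (so a half turn about z gives the same grasp; the last joint's range is limited). The gripper opens to 94 mm and grips with 3 to 60 N. Pads are 16 mm wide; open, the fingers measure 119 mm over their backs; the gripper's body (75 mm by 177 mm) begins 78 mm behind the grasp point.
Start: joints at [-1.232, 0.276, 1.505, -0, 1.361, -0.121], TCP at [0.255, -0.515, 0.205] pointing down, gripper open.
Joint ranges: [-2.89, 2.89], [-0.75, 2.08], [0.22, 2.7], [-1.18, 4.32], [0.11, 2.71], [-2.7, 2.7]. Speed limits (rad/s): [2.57, 2.57, 3.14, 3.14, 3.14, 3.14].

### API

Orientations are given as a 3x3 rotation matrix whose columns are the frame's x, y, z axes.
In Python, from bench import env gives the robot as it stands.
- The arm moves only by the tool servo_tool, never from a script. Its argument "steps" is a list that holds one entry, the list of rows, each a list of 7 numbers: the turn, a rotation vector about the world's x, y, z in rad, then the shift along the world's x, y, z in cm, then the finger opening in cm, from 0 to 9.4. In form: [[[rx, ry, rz, x, y, z, hand], ...]]. A call has 1 to 10 rows; each row is the pose to reach, as a shift and turn from the pose commanded when the call began; what a row does not reach only later rows make up. A row lasts 1/8 s, in which the tool goes at most 62.5 mm and 10.7 degrees, less where a joint would pass 70% of its speed; a pose out of reach is approached as far as the arm can. A call with a gripper value outside its range is refused whole. The fingers move at their own pace and stop on an object; "grip_force" is the grip in N (left out, the last holds). Time passes only in rows, so rows that repeat a pose let the fingers close. It gives the time, the measured TCP pose, the force, the opening and the grip force at its end, in the units of the state.
- env.observe(): the state, without advancing time (a new reading comes with each control period).
- env.capture(name): name is "scene" or "top" or "wrist"; returns a dict with "pixels" (400x640x3 uint8, red, green, blue), "K" (3x3 intrinsics, pixels), "origin" and "orientation" of the camera in the world; the wrist camera has in their place "T_tool_cam" (4x4, takes a point from camera to tool coordinates, whose origin is the TCP and whose axes are the flange's). Camera axes: x right, y up, looking along -z (the intrinsics and any distortion apply to the point x, -y, -z); pixel columns grow to the right and rows downward; lengths in m; the calibration is good to about 2 mm. A picture is of the moment at which its call begins: read the wrist's pose just before it. There is no depth.
- env.close_job(): hands the job in; it is judged then, once.
Trained networks look in a picture, given as the dict that the camera call returned (one of the last four; its "shot" number tells which), for a name from the list of things; names that differ only in an ending like _2 or _b are one class to them, and where a whole thing is asked for, a point or a joint stands for the part that bears it (a point fixed in the world has none). Each returns a list of dicts, best first, with "confidence" (0 to 1); they miss things now and then, are a little off and sometimes report something else, mostly with a low value. They report only what shows in the picture. A call takes as long as a camera call. They do not tell look-alikes from the thing itself.
- env.boxes_of(name, picture): "extent" ([left, top, right, bottom] in pixels, round what is visible of it).
The state is a dict: "time": time; "qpos": joint angles; "joint_velocities": joint speeds; "effort": joint torques, N m; "position": TCP position; "ee_rot": TCP orientation; "force": force on the tool from outside, world axes, zero at the start; "moment": the same for the moment, N m; "gripper_width": finger opening in m; "grasp_force": force on a finger pad.
Only numpy, scipy, OpenCV 4.12 (cv2) and the standard library are available. Lean on these libraries where they do the work, as an engineer would, in place of code of your own. Each camera call takes 0.05 s, during which the arm holds its last target. There are 200 camera calls.

### The job

Lift the red handle of the white tray to tilt it to about 35 degrees and pause there, so that the grey ribbed grip rolls into the nest under the blue bridge, then lower the tray gently until it is level again. After that turn the orange wing screw on the bridge clockwise until it seats, back it off a quarter turn, and finish still gripping the screw there so that its lock ring can be set. Never tilt the tray beyond 45 degrees or let it drop, and leave the other things on the bench where they are.

Things in the scene. Friction and masses are not known exactly. Their poses are not given: they have to be found in the camera images.
- cradle: Fixed cradle: aluminium base (x -110 to 70, y +-80, 12 mm thick); side plates (x -7 to 39, outer faces y +-75) carry a blue bridge 34 x 150 mm, underside 119, top 133 mm above the bench. Origin on the bench; x points from red handle to nest, y along the tray's pivot, z up. The pivot passes through (0, 0, 60) mm, the screw's vertical axis through (16, 0) mm.
- tray (a joint): tilt of the white tray about its pivot, rad: 0 = level on its stops; grows as the red handle is raised; stop at 0.87. Lifting takes 2 to 3 N at the handle; its weight returns it, and it drops hard if let go.
- tray_nest (a point): middle of the nest, on the tray's floor, turning with the tray; level, it lies at (12, 0, 60) mm in the cradle's frame. Tray inside 116 x 100 mm, x -85.5 to 30.5 mm in the cradle's frame, walls 24 mm above the floor. Two 1.5 mm ridges across the floor, at x -51 and 0 mm, keep the grip in its front place or in the nest; it rolls over them by itself above about 25 degrees.
- tray_handle (a point): middle of the tray's red handle: a round bar 10 mm thick, 72 mm long, parallel to the pivot, 33 mm clear of the tray's front wall. In the tray's frame (origin on the pivot, turning with it) it lies at (-128, 0, 16) mm: 76 mm above the bench when level. It turns easily between two pinching fingers.
- screw (a joint): turn of the wing screw, rad: grows clockwise seen from above; seats on a hard stop at 4.71; starts between 1.6 and 3.1; stays where it is left (friction about 0.06 N m). It does not rise or sink. A quarter turn back from seated is 3.14.
- wing: orange wing of the screw, an upright bar 44 x 12 x 28 mm, underside 141, top 169 mm above the bench. Origin under its centre, on the screw's axis; x along the 44 mm, z up; white mark on top at its -x end. At screw = 0 its axes are the cradle's. Seated it is parallel to the pivot, mark to the cradle's -y; a quarter turn back it lies along the cradle's x, mark to +x (away from the red handle).
- wing_grip (a point): point on the screw's axis in the middle of the orange wing, 157 mm above the bench: where to grip it, across the 12 mm thickness.
- handgrip_axis (a point): centre of the grey ribbed prototype grip, a cylinder 34 mm in diameter and 92 mm long, 85 to 170 g, lying across the tray. It starts in the front place, near x -64 mm in the cradle's frame; in the nest its centre is at x about 8 to 14 mm, 77 mm above the bench.
- end_cap: bystander: grey stepped disc, 48 mm across, 26 mm high, beside the cradle; origin under its centre
- black_grip: bystander: black ribbed grip lying on the bench beside the cradle, 110 x 34 x 34 mm; origin under its centre
- bracket: bystander: small steel bracket 50 x 30 mm with an upright blade, 36 mm high, beyond the cradle; origin under its centre
- spatula: bystander: black-handled spatula lying on the mat to the robot's right, about 30 mm high; its x axis runs from handle to blade
- screwdriver: bystander: red screwdriver lying nearer the robot to its left, about 30 mm high; its x axis runs from handle to tip
- guard: bystander: grey printed bar 180 x 22 mm, 20 mm high, to the robot's left; origin under its centre
Mind the look-alikes: they are no part of the job. What is shaped like the part that bears handgrip_axis but brown or yellow is not meant.

How it is judged:
By the outcome, as a careful person would: the job done as asked, in the order asked, and still so for the second after the job is handed in, while the arm keeps its last pose, push and grip.
It also fails if it takes over 72 s, if anything falls off the work surface, if the arm or the gripper's body presses on something with over 40 N, if the wrist force passes 120 N, or if a joint passes its speed limit or range.

## Working session

There is one attempt and no reset: what is moved stays moved. The work goes in short steps, Python scripts to look and compute and a tool call to move; the robot and the scene stay as the last step left them, time stands still between calls to the robot, and variables do not carry over. Pictures are saved under pics/ and viewed, at most 10 in all, crops included, and the job is handed in when it is done.

Besides the shell and the picture viewer there is one more tool, called as name([rows], argument=value, ...), one row to a line, values as JSON. servo_tool: Moves the arm, as the interface text tells. Its arguments: {"type":"object","properties":{"steps":{"type":"array"},"grip_force":{"type":"number"}},"required":["steps"]}

```bash
mkdir -p pics
cat > h.py <<'E'
import numpy as np, cv2
from bench import env
def save(p,n): cv2.imwrite(f'pics/{n}.png',cv2.cvtColor(np.asarray(p['pixels']),cv2.COLOR_RGB2BGR))
def cam(p,s=None):
    if 'T_tool_cam' in p:
        T=np.array(p['T_tool_cam']); R=np.array(s['ee_rot']); return np.array(s['position'])+R@T[:3,3], R@T[:3,:3]
    return np.array(p['origin']),np.array(p['orientation'])
def proj(p,X,s=None):
    o,R=cam(p,s); c=(np.atleast_2d(X)-o)@R; c=c*[1,-1,-1]; u=c@np.array(p['K']).T; return u[:,:2]/u[:,2:]
def onz(p,uv,z,s=None):
    o,R=cam(p,s); d=R@(np.linalg.inv(p['K'])@[uv[0],uv[1],1]*[1,-1,-1]); return o+d*(z-o[2])/d[2]
E
python3 - <<'E'
from h import *
s=env.observe(); print({k:np.round(v,3).tolist() for k,v in s.items()})
for n in ['scene','top']:
    p=env.capture(n); save(p,n); print(n,[k for k in p],np.round(p['origin'],3))
    for t in ['cradle','tray','tray_handle','wing','handgrip_axis','end_cap','black_grip','bracket','spatula','screwdriver','guard']:
        for b in env.boxes_of(t,p)[:2]: print(t,round(b['confidence'],2),np.round(b['extent']).tolist())
E
```

```text
{'time': 0.0, 'qpos': [-1.232, 0.277, 1.506, -0.0, 1.361, -0.121], 'joint_velocities': [-0.0, 0.002, -0.001, 0.001, -0.0, 0.001], 'effort': [-0.0, -40.458, -23.723, 0.07, 0.035, -0.0], 'position': [0.255, -0.515, 0.205], 'ee_rot': [[0.896, 0.444, -0.001], [0.444, -0.896, 0.002], [0.0, -0.002, -1.0]], 'force': [0.219, 0.018, 0.499], 'moment': [-0.05, -0.052, 0.014], 'grasp_force': 0.0, 'gripper_width': 0.094}
scene ['pixels', 'K', 'origin', 'orientation', 'shot'] [1.243 0.548 1.094]
cradle 0.6 [292.0, 195.0, 361.0, 260.0]
tray 0.75 [302.0, 192.0, 357.0, 241.0]
tray_handle 0.91 [303.0, 194.0, 360.0, 241.0]
wing 0.42 [314.0, 202.0, 320.0, 213.0]
handgrip_axis 0.77 [342.0, 180.0, 353.0, 200.0]
handgrip_axis 0.58 [295.0, 179.0, 316.0, 196.0]
end_cap 0.61 [354.0, 248.0, 369.0, 264.0]
black_grip 0.52 [266.0, 200.0, 298.0, 221.0]
black_grip 0.48 [304.0, 199.0, 358.0, 242.0]
spatula 0.62 [219.0, 140.0, 268.0, 189.0]
screwdriver 0.5 [402.0, 214.0, 454.0, 236.0]
guard 0.56 [396.0, 287.0, 456.0, 334.0]
top ['pixels', 'K', 'origin', 'orientation', 'shot'] [ 0.342 -0.033  1.208]
cradle 0.55 [288.0, 167.0, 353.0, 240.0]
tray 0.74 [298.0, 187.0, 342.0, 242.0]
tray 0.55 [324.0, 144.0, 340.0, 164.0]
tray_handle 0.69 [292.0, 185.0, 341.0, 243.0]
wing 0.61 [312.0, 168.0, 330.0, 184.0]
wing 0.42 [255.0, 192.0, 274.0, 210.0]
handgrip_axis 0.87 [327.0, 260.0, 359.0, 294.0]
handgrip_axis 0.81 [304.0, 210.0, 340.0, 225.0]
black_grip 0.84 [362.0, 185.0, 406.0, 199.0]
black_grip 0.6 [326.0, 143.0, 340.0, 165.0]
bracket 0.65 [327.0, 146.0, 338.0, 163.0]
spatula 0.72 [466.0, 170.0, 512.0, 274.0]
screwdriver 0.86 [189.0, 278.0, 261.0, 303.0]
guard 0.59 [133.0, 178.0, 208.0, 194.0]
```

Run:
```python
import cv2
a=cv2.imread('pics/top.png')[130:310,240:420]; b=cv2.imread('pics/scene.png')[165:275,255:385]
a=cv2.resize(a,(400,400),interpolation=3); b=cv2.resize(b,(400,400*110//130),interpolation=3)
b=cv2.copyMakeBorder(b,0,400-b.shape[0],0,0,0)
cv2.imwrite('pics/c1.png',cv2.hconcat([a,b]))
```

```text
(no output)
```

View pics/c1.png

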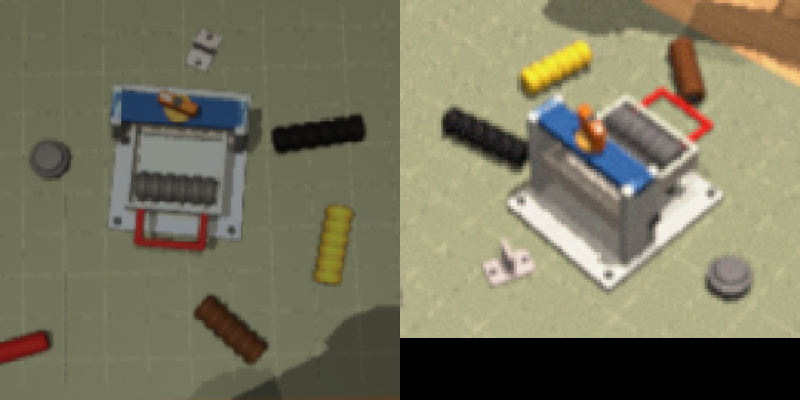

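The top crop shows the cradle with the bridge at the far side and the red handle towards the robot. The grey grip is in the front of the tray, and the wing lies roughly along the bridge. I'll get a first pose estimate by colour.

```bash
cat >> h.py <<'E'
def mask(p,kind,box=None):
    h=cv2.cvtColor(np.asarray(p['pixels']),cv2.COLOR_RGB2HSV)
    r={'blue':[((100,120,40),(125,255,255))],'red':[((0,170,90),(5,255,255)),((172,170,90),(180,255,255))],'orange':[((6,170,110),(19,255,255))]}[kind]
    m=sum(cv2.inRange(h,*x) for x in r)
    if box is not None:
        k=np.zeros_like(m); l,t,rr,b=box; k[t:b,l:rr]=1; m=m*k
    n,lab,st,c=cv2.connectedComponentsWithStats(m); i=1+np.argmax(st[1:,4]); return (lab==i)
def pts(m): v,u=np.nonzero(m); return np.c_[u,v].astype(float)+0.5*0
E
python3 - <<'E'
from h import *
p=env.capture('top'); box=(280,150,360,250)
print(np.round(p['orientation'],3).tolist())
for k,z in [('blue',.133),('red',.078),('orange',.169)]:
    P=pts(mask(p,k,box)); r=cv2.minAreaRect(P.astype(np.float32)); 
    W=np.array([onz(p,q,z)[:2] for q in cv2.boxPoints(r)])
    print(k,len(P),np.round(W,4).tolist(),'c',np.round(W.mean(0),4),'mean',np.round(onz(p,P.mean(0),z),4))
E
```

```text
[[-0.025, 0.983, -0.181], [-0.999, -0.029, -0.023], [-0.028, 0.18, 0.983]]
blue 265 [[0.5718, -0.0048], [0.6037, -0.008], [0.597, -0.0685], [0.5652, -0.065]] c [ 0.5844 -0.0366] mean [ 0.5835 -0.0397  0.133 ]
red 156 [[0.4472, 0.0563], [0.4849, 0.053], [0.477, -0.0258], [0.4395, -0.0221]] c [0.4622 0.0153] mean [0.4548 0.0153 0.078 ]
orange 26 [[0.5828, -0.0014], [0.5922, -0.0047], [0.5871, -0.0181], [0.5778, -0.0148]] c [ 0.585  -0.0097] mean [ 0.5848 -0.0093  0.169 ]
```

servo_tool([
  [[0,0,0.12,2,5,5,9.4],[0,0,0.24,4,10,10,9.4],[0,0,0.36,6,15,12,9.4],[0,0,0.48,8,20,14,9.4],[0,0,0.6,10,25,16,9.4],[0,0,0.7,12,30,18,9.4],[0,0,0.8,14,35,20,9.4],[0,0,0.9,16,40,20,9.4],[0,0,0.95,17,45,20,9.4],[0,0,1.0,18,50,20,9.4]],
])

```text
time: 2.5
position: [0.4354, -0.0136, 0.4057]
ee_rot: [[0.109, 0.994, 0.001], [0.994, -0.109, -0.0], [-0.0, 0.001, -1.0]]
force: [0.1, -0.1, -0.2]
gripper_width: 0.094
grasp_force: 0.0
```

servo_tool([
  [[0,0,0,0,1,0,4],[0,0,0,0,1,0,4],[0,0,0,0,1,0,4]],
])

```text
time: 2.88
position: [0.4351, -0.0065, 0.4055]
ee_rot: [[0.113, 0.994, 0.0], [0.994, -0.113, -0.001], [-0.001, 0.0, -1.0]]
force: [-0.5, -0.3, 0.7]
gripper_width: 0.0675
grasp_force: 0.0
```

Run:
```python
from h import *
s=env.observe(); p=env.capture('wrist'); save(p,'w1'); print(np.round(s['position'],4),np.round(s['ee_rot'],3).tolist(),np.round(s['qpos'],2)); print(np.round(p['T_tool_cam'],3).tolist(),np.round(p['K'],1).tolist())
print(proj(p,[[.575,.004,.133],[.448,.017,.076],[.591,.002,.169]],s))
```

```text
[ 0.4351 -0.0065  0.4055] [[0.113, 0.994, 0.0], [0.994, -0.113, -0.001], [-0.001, 0.0, -1.0]] [-0.17  0.01  1.35 -0.    1.78 -0.06]
[[-0.0, 0.965, 0.261, 0.076], [1.0, 0.0, -0.0, 0.0], [-0.0, 0.261, -0.965, -0.18], [0.0, 0.0, 0.0, 1.0]] [[299.7, 0.0, 314.4], [0.0, 299.7, 196.6], [0.0, 0.0, 1.0]]
[[405.95107272 149.84077625]
 [320.10780808 146.9202087 ]
 [425.26842919 152.86436576]]
```

View pics/w1.png

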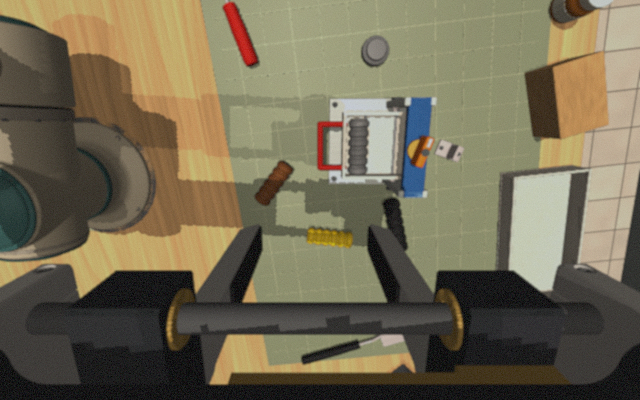

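The wrist view shows the cradle at about (330–435, 97–195), with the red bar at about column 322 and the bridge at about column 417. The orange wing sits at about (420,150). I'll move closer and fit the pose.

servo_tool([
  [[0,0,0,3,-1,-3,4],[0,0,0,6,-1,-6,4],[0,0,0,8,-1,-9,4],[0,0,0,8,-1,-9,4],[0,0,0,8,-1,-9,4]],
])

```text
time: 3.55
position: [0.5149, -0.0162, 0.3166]
ee_rot: [[0.112, 0.994, 0.001], [0.994, -0.112, -0.0], [-0.0, 0.001, -1.0]]
force: [-0.6, 0.9, 0.5]
gripper_width: 0.04
grasp_force: 0.0
```

Run:
```python
from h import *
s=env.observe(); p=env.capture('wrist'); save(p,'w2'); print(np.round(s['position'],4))
for k,z in [('blue',.133),('red',.078),('orange',.169)]:
    P=pts(mask(p,k,(200,30,560,260))); W=np.array([onz(p,q,z,s)[:2] for q in P],np.float32)
    B=cv2.boxPoints(cv2.minAreaRect(W)); print(k,len(P),np.round(B,4).tolist(),np.round(B.mean(0),4),np.round(W.mean(0),4),P.min(0),P.max(0))
im=cv2.imread('pics/w2.png')[20:250,200:520]; cv2.imwrite('pics/c2.png',cv2.resize(im,(800,575),interpolation=3))
```

```text
[ 0.5149 -0.0162  0.3166]
blue 1162 [[0.5734999775886536, 0.007300000172108412], [0.6057999730110168, 0.003599999938160181], [0.6129000186920166, 0.06449999660253525], [0.5805000066757202, 0.0681999996304512]] [0.5932 0.0359] [0.5931 0.043 ] [360. 102.] [390. 155.]
red 541 [[0.4392000138759613, -0.018799999728798866], [0.4772000014781952, -0.02329999953508377], [0.486299991607666, 0.054999999701976776], [0.44839999079704285, 0.05939999967813492]] [0.4628 0.0181] [0.4563 0.0202] [259. 122.] [288. 179.]
orange 144 [[0.5752999782562256, -0.012400000356137753], [0.5855000019073486, -0.017500000074505806], [0.5938000082969666, -0.0008999999845400453], [0.5835999846458435, 0.00419999985024333]] [ 0.5845 -0.0066] [ 0.584  -0.0074] [369. 161.] [382. 179.]
```

View pics/c2.png

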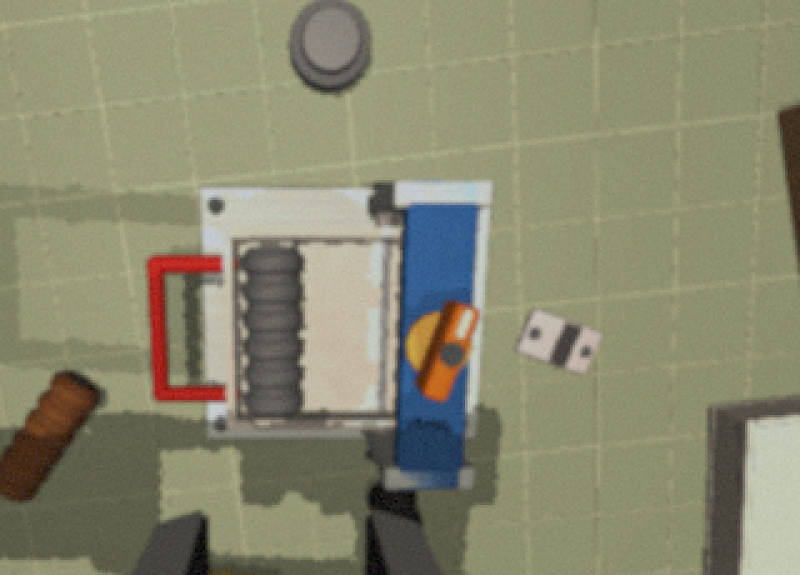

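The bar is at about (0.449, 0.020), cradle yaw is about -0.117, and the wing's mark end points to +x+y (s about 1.9). Next I'll go to the handle.

servo_tool([
  [[0,0,0,-3.3,1.8,-3,3],[0,0,0,-6.6,3.6,-6,3],[0,0,0,-6.6,3.6,-10,3],[0,0,0,-6.6,3.6,-14,3],[0,0,0,-6.6,3.6,-17,3],[0,0,0,-6.6,3.6,-20,3],[0,0,0,-6.6,3.6,-22,3],[0,0,0,-6.6,3.6,-24,3],[0,0,0,-6.6,3.6,-26,3],[0,0,0,-6.6,3.6,-26,3]],
], grip_force=20)

```text
time: 4.85
position: [0.4489, 0.0205, 0.056]
ee_rot: [[0.111, 0.994, -0.0], [0.994, -0.111, -0.0], [-0.0, -0.0, -1.0]]
force: [0.1, 0.2, 0.6]
gripper_width: 0.0299
grasp_force: 0.0
```

servo_tool([
  [[0,0,0,0,0,0,2.0],[0,0,0,0,0,0,1.4],[0,0,0,0,0,0,1.0],[0,0,0,0,0,0,0.5],[0,0,0,0,0,0,0.5],[0,0,0,0,0,0,0.5],[0,0,0,0,0,0,0.5]],
], grip_force=20)

```text
time: 5.72
position: [0.4471, 0.0209, 0.0559]
ee_rot: [[0.111, 0.994, -0.003], [0.994, -0.111, 0.0], [-0.0, -0.003, -1.0]]
force: [-5.8, -0.4, 6.2]
gripper_width: 0.0092
grasp_force: 20.0
```

Gripped. The bar sits about 2 mm nearer than estimated, so I'll correct for that and lift along the arc.

servo_tool([
  [[0,0,0,-0.1,0,0.56,0.5],[0,0,0,0.0,-0.02,1.11,0.5],[0,0,0,0.12,-0.04,1.66,0.5],[0,0,0,0.27,-0.06,2.2,0.5],[0,0,0,0.45,-0.08,2.73,0.5],[0,0,0,0.64,-0.1,3.26,0.5],[0,0,0,0.86,-0.12,3.78,0.5],[0,0,0,1.1,-0.15,4.28,0.5],[0,0,0,1.1,-0.15,4.28,0.5]],
])

```text
time: 6.85
position: [0.4595, 0.0195, 0.0987]
ee_rot: [[0.111, 0.994, -0.001], [0.994, -0.111, 0.0], [0.0, -0.001, -1.0]]
force: [-5.3, 3.0, -0.8]
gripper_width: 0.0095
grasp_force: 20.0
```

servo_tool([
  [[0,0,0,0.27,-0.03,0.5,0.5],[0,0,0,0.55,-0.06,0.98,0.5],[0,0,0,0.85,-0.1,1.45,0.5],[0,0,0,1.18,-0.14,1.91,0.5],[0,0,0,1.52,-0.18,2.35,0.5],[0,0,0,1.9,-0.22,2.77,0.5],[0,0,0,1.9,-0.22,2.77,0.5],[0,0,0,1.9,-0.22,2.77,0.5],[0,0,0,1.9,-0.22,2.77,0.5],[0,0,0,1.9,-0.22,2.77,0.5]],
])

```text
time: 8.1
position: [0.4778, 0.0171, 0.1268]
ee_rot: [[0.111, 0.994, -0.002], [0.994, -0.111, 0.0], [-0.0, -0.002, -1.0]]
force: [-6.7, 2.2, 4.1]
gripper_width: 0.0092
grasp_force: 20.0
```

servo_tool([
  [[0,0,0,0,0,0,0.5],[0,0,0,0,0,0,0.5],[0,0,0,0,0,0,0.5],[0,0,0,0,0,0,0.5],[0,0,0,0,0,0,0.5],[0,0,0,0,0,0,0.5],[0,0,0,0,0,0,0.5],[0,0,0,0,0,0,0.5]],
])

```text
time: 9.1
position: [0.4778, 0.0171, 0.1268]
ee_rot: [[0.111, 0.994, -0.002], [0.994, -0.111, 0.0], [-0.0, -0.002, -1.0]]
force: [-7.4, 2.5, 5.2]
gripper_width: 0.0096
grasp_force: 20.0
```

Run:
```python
from h import *
a=env.capture('top'); b=env.capture('scene'); save(a,'t3'); save(b,'s3')
x=cv2.imread('pics/t3.png')[140:270,260:390]; y=cv2.imread('pics/s3.png')[150:280,265:395]
cv2.imwrite('pics/c3.png',cv2.hconcat([cv2.resize(x,(400,400),interpolation=3),cv2.resize(y,(400,400),interpolation=3)]))
```

```text
(no output)
```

View pics/c3.png

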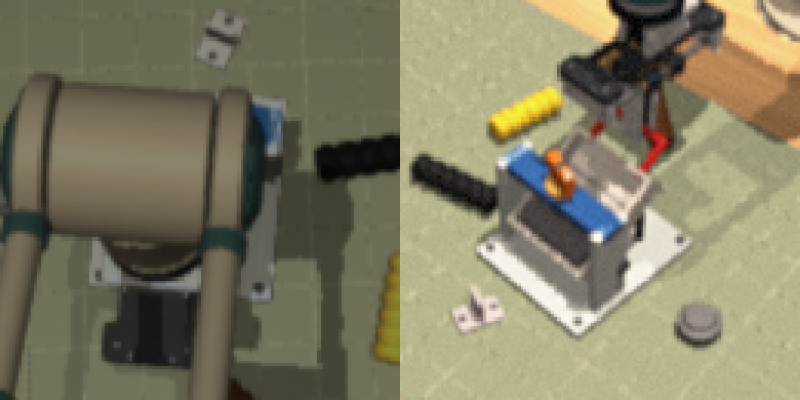

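The tray is at about 35° and its front is empty, so the grip has rolled into the nest. Lowering gently.

servo_tool([
  [[0,0,0,-0.38,0.04,-0.42,0.5],[0,0,0,-0.72,0.08,-0.86,0.5],[0,0,0,-1.05,0.12,-1.32,0.5],[0,0,0,-1.35,0.16,-1.79,0.5],[0,0,0,-1.63,0.19,-2.27,0.5],[0,0,0,-1.9,0.22,-2.77,0.5],[0,0,0,-2.14,0.25,-3.27,0.5],[0,0,0,-2.36,0.27,-3.79,0.5],[0,0,0,-2.55,0.29,-4.32,0.5],[0,0,0,-2.73,0.31,-4.85,0.5]],
])

```text
time: 10.45
position: [0.4518, 0.0199, 0.078]
ee_rot: [[0.11, 0.994, 0.0], [0.994, -0.11, -0.0], [-0.0, 0.0, -1.0]]
force: [-4.7, 2.1, 2.2]
gripper_width: 0.0091
grasp_force: 20.0
```

servo_tool([
  [[0,0,0,-0.08,0.01,-0.27,0.5],[0,0,0,-0.15,0.02,-0.54,0.5],[0,0,0,-0.21,0.03,-0.82,0.5],[0,0,0,-0.27,0.04,-1.1,0.5],[0,0,0,-0.32,0.05,-1.37,0.5],[0,0,0,-0.36,0.05,-1.6,0.5],[0,0,0,-0.4,0.06,-1.8,0.5],[0,0,0,-0.44,0.06,-2.0,0.5],[0,0,0,-0.46,0.06,-2.1,0.5],[0,0,0,-0.46,0.06,-2.1,0.5]],
])

```text
time: 11.7
position: [0.4473, 0.0204, 0.0568]
ee_rot: [[0.11, 0.994, 0.0], [0.994, -0.11, -0.001], [-0.001, 0.0, -1.0]]
force: [-4.9, 1.6, 0.9]
gripper_width: 0.0095
grasp_force: 20.0
```

servo_tool([
  [[0,0,0,-0.01,0,-0.05,0.5],[0,0,0,-0.02,0,-0.1,0.5],[0,0,0,-0.02,0,-0.15,0.5],[0,0,0,-0.02,0,-0.15,0.5]],
])

```text
time: 12.2
position: [0.4471, 0.0205, 0.0554]
ee_rot: [[0.11, 0.994, 0.0], [0.994, -0.11, -0.0], [-0.0, 0.0, -1.0]]
force: [-4.6, 1.6, 2.5]
gripper_width: 0.0094
grasp_force: 20.0
```

Run:
```python
from h import *
for i in range(2):
  s=env.observe(); print(np.round(s['force'],2),np.round(s['position'],4)); env.capture('wrist')
```

```text
[-4.58  1.63  2.55] [0.4471 0.0205 0.0554]
[-5.49  1.03  1.98] [0.4471 0.0205 0.0554]
```

servo_tool([
  [[0,0,0,0,0,-0.05,0.5],[0,0,0,0,0,-0.1,0.5],[0,0,0,0,0,-0.15,0.5],[0,0,0,0,0,-0.15,0.5]],
])

```text
time: 12.8
position: [0.4472, 0.0205, 0.0552]
ee_rot: [[0.11, 0.994, 0.001], [0.994, -0.11, -0.001], [-0.001, 0.001, -1.0]]
force: [-6.9, 2.0, 11.9]
gripper_width: 0.0091
grasp_force: 20.0
```

The tray is on its stops, since the force rises while the pose stays put. Releasing and backing up.

servo_tool([
  [[0,0,0,0,0,0.1,0.9],[0,0,0,0.1,0,0.15,1.5],[0,0,0,0.1,0,0.15,2.6],[0,0,0,0.1,0,0.15,2.8],[0,0,0,0.1,0,1,2.8],[0,0,0,0.1,0,3,2.8],[0,0,0,0.1,0,7,2.8],[0,0,0,0.1,0,12,2.8],[0,0,0,2,-2,17,2.8],[0,0,0,5,-3.6,21,2.8]],
])

```text
time: 14.05
position: [0.4977, -0.0158, 0.2669]
ee_rot: [[0.111, 0.994, 0.004], [0.994, -0.111, -0.001], [-0.0, 0.004, -1.0]]
force: [-0.2, 0.6, 0.8]
gripper_width: 0.0281
grasp_force: 0.0
```

servo_tool([
  [[0,0,0,4,-1,0,2.8],[0,0,0,6,-2,0,2.8],[0,0,0,6,-2,0,2.8],[0,0,0,6,-2,0,2.8]],
])

```text
time: 14.55
position: [0.5562, -0.0349, 0.2636]
ee_rot: [[0.111, 0.994, -0.001], [0.994, -0.111, 0.0], [0.0, -0.001, -1.0]]
force: [0.2, -0.2, 0.6]
gripper_width: 0.0281
grasp_force: 0.0
```

```bash
cat > w.py <<'E'
from h import *
from scipy.optimize import minimize
def fit(p,s,x0):
    h=cv2.cvtColor(np.asarray(p['pixels']),cv2.COLOR_RGB2HSV)
    m=cv2.inRange(h,(5,150,100),(15,255,255)); c=proj(p,[[x0[0],x0[1],.155]],s)[0]
    k=np.zeros_like(m); cv2.circle(k,tuple(int(v) for v in c),40,1,-1); P=pts(m*k)
    H=cv2.convexHull(P.astype(np.float32)); S=8
    def ren(q): 
        i=np.zeros((100*S,100*S),np.uint8); cv2.fillConvexPoly(i,((q.reshape(-1,2)-c+50)*S).astype(np.int32),255); return i>0
    T=ren(H)
    def cost(v):
        x,y,a=x0[0]+v[0]/1e3,x0[1]+v[1]/1e3,x0[2]+v[2]/20
        e=np.array([np.cos(a),np.sin(a)]); f=np.array([-e[1],e[0]])
        B=[[*(np.array([x,y])+i*.022*e+j*.006*f),z] for i in(-1,1) for j in(-1,1) for z in(.141,.169)]
        G=ren(cv2.convexHull(proj(p,B,s).astype(np.float32))); return 1-(T&G).sum()/(T|G).sum()
    r=minimize(cost,[0,0,0],method='Nelder-Mead',options=dict(initial_simplex=np.array([[0,0,0],[4,0,0],[0,4,0],[0,0,4]])))
    v=r.x; return np.round([x0[0]+v[0]/1e3,x0[1]+v[1]/1e3,x0[2]+v[2]/20],4),round(r.fun,3),len(P)
E
python3 - <<'E'
from w import *
s=env.observe(); p=env.capture('wrist'); save(p,'w4'); print(np.round(s['position'],4),np.round(s['qpos'],2))
for a in(.9,1.1,1.3): print(fit(p,s,[.5894,.0031,a]))
q=env.capture('top'); print(fit(q,None,[.5894,.0031,1.1]))
u=proj(p,[[.5894,.0031,.155]],s)[0].astype(int); print(u)
im=cv2.imread('pics/w4.png')[max(u[1]-100,0):u[1]+80,max(u[0]-160,0):u[0]+80]; cv2.imwrite('pics/c4.png',cv2.resize(im,None,fx=3.3,fy=3.3,interpolation=3))
E
```

```text
[ 0.5562 -0.0349  0.2636] [-0.19  0.22  1.44  0.    1.48 -0.08]
(array([0.5904, 0.0034, 1.1533]), np.float64(0.179), 411)
(array([0.5902, 0.0024, 1.1779]), np.float64(0.18), 411)
(array([0.5908, 0.0035, 1.1873]), np.float64(0.179), 411)
(array([0.5841, 0.0152, 0.2171]), np.float64(0.985), 3)
[344 152]
```

View pics/c4.png

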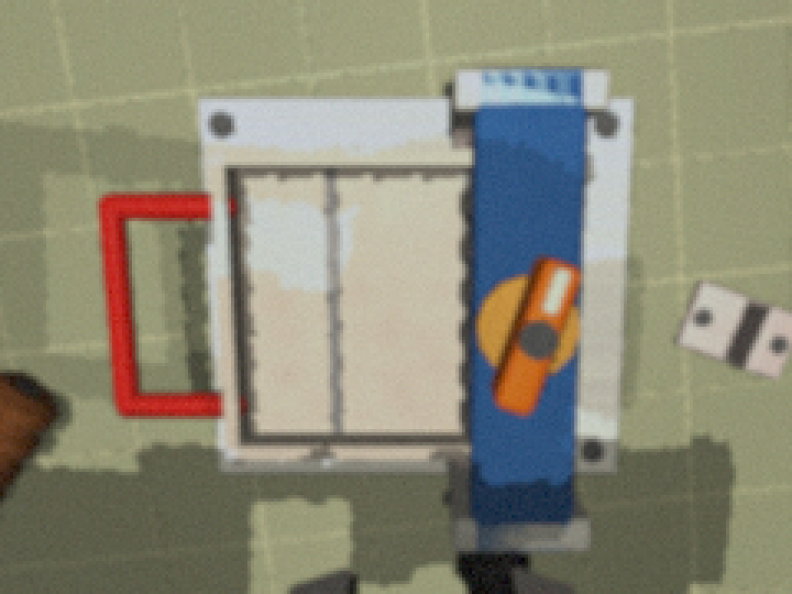

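The tray is level with its front empty, and the grip is under the bridge. The wing is centred at about (0.590, 0.003) with its mark direction at 1.18 rad in the world frame, so s is about 1.85. I'll grip the wing now, then turn and regrip.

servo_tool([
  [[0,0,-0.1,1.5,1.9,0,2.8],[0,0,-0.2,3.4,3.8,-2,2.8],[0,0,-0.28,3.4,3.8,-4,2.8],[0,0,-0.28,3.4,3.8,-6,2.8],[0,0,-0.28,3.4,3.8,-8,2.8],[0,0,-0.28,3.4,3.8,-10,2.8],[0,0,-0.28,3.4,3.8,-11.5,2.8],[0,0,-0.28,3.4,3.8,-12.4,2.8],[0,0,-0.28,3.4,3.8,-12.4,2.8]],
])

```text
time: 15.78
position: [0.5903, 0.003, 0.1412]
ee_rot: [[0.381, 0.925, -0.0], [0.925, -0.381, 0.0], [0.0, -0.0, -1.0]]
force: [-3.5, 0.8, 7.3]
gripper_width: 0.0279
grasp_force: 3.5
```

servo_tool([
  [[0,0,0,0,0,0,2],[0,0,0,0,0,0,1.4],[0,0,0,0,0,0,0.8],[0,0,0,0,0,0,0.8],[0,0,0,0,0,0,0.8]],
], grip_force=25)

```text
time: 16.4
position: [0.5902, 0.0034, 0.1412]
ee_rot: [[0.381, 0.925, -0.0], [0.925, -0.381, 0.001], [0.001, -0.0, -1.0]]
force: [-3.8, 0.8, 7.4]
gripper_width: 0.0119
grasp_force: 29.3
```

Run:
```python
from h import *
s=env.observe(); print(np.round(s['force'],2),np.round(s['moment'],3),np.round(s['position'],4),np.round(s['qpos'],3),s['gripper_width'])
```

```text
[-3.77  0.83  7.44] [0.289 0.551 0.018] [0.5902 0.0034 0.1412] [-1.130e-01  3.400e-01  1.575e+00  1.000e-03  1.227e+00  2.780e-01] 0.011945353101614035
```

The fingertips touched the boss below the wing (7 N up). I'll open, raise 4 mm and regrip.

servo_tool([
  [[0,0,0,0,0,0,2],[0,0,0,0,0,0.3,2],[0,0,0,0,0,0.4,2],[0,0,0,0,0,0.4,1.4],[0,0,0,0,0,0.4,0.8],[0,0,0,0,0,0.4,0.8],[0,0,0,0,0,0.4,0.8]],
], grip_force=30)

```text
time: 17.27
position: [0.5901, 0.003, 0.1432]
ee_rot: [[0.381, 0.925, -0.002], [0.925, -0.381, 0.001], [-0.0, -0.002, -1.0]]
force: [-3.0, 0.2, 0.9]
gripper_width: 0.0115
grasp_force: 30.0
```

Run:
```python
from h import *
s=env.observe(); print(np.round(s['force'],2),np.round(s['moment'],3),np.round(s['position'],4),s['gripper_width'])
```

```text
[-2.96  0.17  0.88] [ 0.198  0.53  -0.054] [0.5901 0.003  0.1432] 0.011518043311374897
```

servo_tool([
  [[0,0,-0.14,0,0,0,0.8],[0,0,-0.28,0,0,0,0.8],[0,0,-0.42,0,0,0,0.8],[0,0,-0.56,0,0,0,0.8],[0,0,-0.7,0,0,0,0.8],[0,0,-0.84,0,0,0,0.8],[0,0,-0.98,0,0,0,0.8],[0,0,-1.14,0,0,0,0.8],[0,0,-1.3,0,0,0,0.8],[0,0,-1.3,0,0,0,0.8]],
])

```text
time: 18.52
position: [0.5902, 0.0029, 0.1432]
ee_rot: [[0.993, -0.118, -0.002], [-0.118, -0.993, 0.0], [-0.002, -0.0, -1.0]]
force: [-3.2, 0.8, 1.0]
gripper_width: 0.0117
grasp_force: 30.0
```

Run:
```python
from h import *
s=env.observe(); print(np.round(s['force'],2),np.round(s['moment'],3),np.round(s['position'],4),s['gripper_width'],np.round(s['qpos'],3),np.round(s['ee_rot'],3).tolist())
```

```text
[-3.19  0.78  1.03] [ 0.334  0.662 -0.037] [0.5902 0.0029 0.1432] 0.011743262415137864 [-0.113  0.34   1.57   0.     1.234  1.576] [[0.993, -0.118, -0.002], [-0.118, -0.993, 0.0], [-0.002, -0.0, -1.0]]
```

servo_tool([
  [[0,0,0,0,0,0,2.8],[0,0,0,0,0,0,2.8],[0,0,0,0,0,2.0,2.8],[0,0,0.1,0,0,4.5,2.8],[0,0,0.28,0,0,4.5,2.8],[0,0,0.46,0,0,4.5,2.8],[0,0,0.64,0,0,4.5,2.8],[0,0,0.82,0,0,4.5,2.8],[0,0,1.0,0,0,4.5,2.8],[0,0,1.18,0,0,4.5,2.8]],
])

```text
time: 19.77
position: [0.5919, 0.0024, 0.1887]
ee_rot: [[0.483, 0.876, 0.002], [0.876, -0.483, -0.001], [0.0, 0.002, -1.0]]
force: [-0.4, 0.8, -0.3]
gripper_width: 0.0281
grasp_force: 0.0
```

servo_tool([
  [[0,0,0.18,0,0,0,2.8],[0,0,0.36,0,0,0,2.8],[0,0,0.54,0,0,0,2.8],[0,0,0.72,0,0,0,2.8],[0,0,0.9,0,0,0,2.8],[0,0,1.08,0,0,0,2.8],[0,0,1.26,0,0,0,2.8],[0,0,1.44,0,0,0,2.8],[0,0,1.62,0,0,0,2.8],[0,0,1.8,0,0,0,2.8]],
])

```text
time: 21.02
position: [0.5919, 0.0024, 0.1887]
ee_rot: [[-0.962, 0.271, 0.002], [0.271, 0.962, -0.0], [-0.002, 0.0, -1.0]]
force: [0.1, -0.3, 0.7]
gripper_width: 0.028
grasp_force: 0.0
```

servo_tool([
  [[0,0,0.16,0,0,0,2.8],[0,0,0.16,0,0,0,2.8],[0,0,0.16,0,0,0,2.8]],
])

```text
time: 21.4
position: [0.5914, 0.0026, 0.1886]
ee_rot: [[-0.992, 0.123, 0.001], [0.123, 0.992, -0.0], [-0.001, 0.0, -1.0]]
force: [-0.3, -0.1, 0.8]
gripper_width: 0.0282
grasp_force: 0.0
```

Run:
```python
from w import *
s=env.observe(); p=env.capture('wrist'); save(p,'w5'); print(np.round(s['position'],4),np.round(s['qpos'],2),np.round(s['force'],2),np.arctan2(*np.array(s['ee_rot'])[[1,0],1]))
for a in(-.25,0,.1): print(fit(p,s,[.590,.003,a]))
u=proj(p,[[.590,.003,.155]],s)[0].astype(int); print(u)
im=cv2.imread('pics/w5.png'); cv2.imwrite('pics/c5.png',im)
```

```text
[0.5914 0.0026 0.1886] [-0.11  0.31  1.5   0.    1.33 -1.56] [-0.29 -0.06  0.8 ] 1.4470191081537864
(array([ 0.5928,  0.0033, -0.222 ]), np.float64(0.243), 602)
(array([ 0.5916,  0.0034, -0.1456]), np.float64(0.243), 602)
(array([ 0.591 ,  0.0033, -0.1168]), np.float64(0.244), 602)
[314 217]
```

View pics/c5.png

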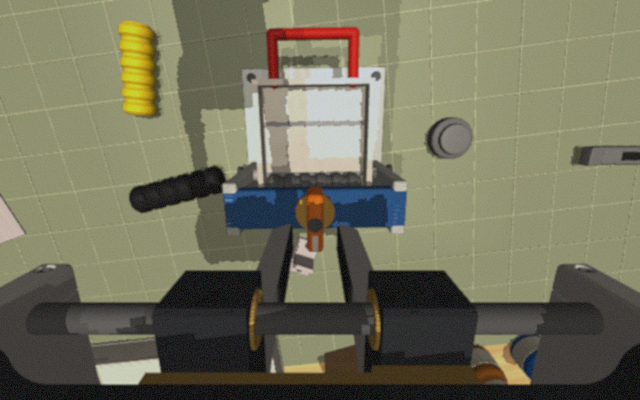

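The wing is aligned with the cradle's x between the fingers (pixel ~(315,215)), and the grip is visible under the bridge at about row 180. Descending to regrip.

servo_tool([
  [[0,0,0,-0.1,0,-1.5,2.8],[0,0,0,-0.1,0,-3,2.8],[0,0,0,-0.1,0,-4.5,2.8],[0,0,0,-0.1,0,-4.5,2],[0,0,0,-0.1,0,-4.5,1.4],[0,0,0,-0.1,0,-4.5,0.8],[0,0,0,-0.1,0,-4.5,0.8],[0,0,0,-0.1,0,-4.5,0.8]],
], grip_force=30)

```text
time: 22.45
position: [0.5899, 0.0029, 0.1431]
ee_rot: [[-0.993, 0.121, -0.001], [0.121, 0.993, 0.001], [0.001, 0.001, -1.0]]
force: [0.5, 1.0, -3.8]
gripper_width: 0.0118
grasp_force: 30.0
```

servo_tool([
  [[0,0,-0.15,0,0,0,0.8],[0,0,-0.3,0,0,0,0.8],[0,0,-0.45,0,0,0,0.8],[0,0,-0.6,0,0,0,0.8],[0,0,-0.75,0,0,0,0.8],[0,0,-0.9,0,0,0,0.8],[0,0,-1.05,0,0,0,0.8],[0,0,-1.2,0,0,0,0.8],[0,0,-1.35,0,0,0,0.8],[0,0,-1.35,0,0,0,0.8]],
])

```text
time: 23.7
position: [0.59, 0.003, 0.1431]
ee_rot: [[-0.1, 0.995, -0.0], [0.995, 0.1, 0.001], [0.001, -0.0, -1.0]]
force: [0.4, 1.6, -4.9]
gripper_width: 0.0117
grasp_force: 30.0
```

```bash
cat > st.py <<'E'
from h import *
s=env.observe(); print(s['time'],np.round(s['force'],2),np.round(s['moment'],3),np.round(s['position'],4),s['gripper_width'],np.round(s['qpos'],3),'ytool',np.arctan2(*np.array(s['ee_rot'])[[1,0],1]))
E
python3 st.py
```

```text
23.7 [ 0.45  1.62 -4.9 ] [ 0.319 -0.232 -0.008] [0.59   0.003  0.1431] 0.01174310231264169 [-1.130e-01  3.390e-01  1.572e+00  1.000e-03  1.231e+00 -2.140e-01] ytool 0.100553464990498
```

servo_tool([
  [[0,0,-0.06,0,0,0,0.8],[0,0,-0.12,0,0,0,0.8],[0,0,-0.17,0,0,0,0.8],[0,0,-0.2,0,0,0,0.8],[0,0,-0.22,0,0,0,0.8],[0,0,-0.22,0,0,0,0.8]],
])

```text
time: 24.45
position: [0.59, 0.003, 0.1431]
ee_rot: [[0.12, 0.993, -0.0], [0.993, -0.12, 0.0], [0.0, -0.0, -1.0]]
force: [1.3, 2.0, -6.1]
gripper_width: 0.0118
grasp_force: 30.0
```

```bash
python3 st.py
```

```text
24.45 [ 1.26  1.98 -6.07] [ 0.396 -0.377  0.226] [0.59   0.003  0.1431] 0.011789054859112243 [-0.113  0.339  1.572  0.     1.231  0.007] ytool -0.11982593906364708
```

servo_tool([
  [[0,0,-0.03,0,0,0,0.8],[0,0,-0.06,0,0,0,0.8],[0,0,-0.06,0,0,0,0.8]],
])

```text
time: 24.82
position: [0.59, 0.003, 0.1432]
ee_rot: [[0.18, 0.984, -0.0], [0.984, -0.18, 0.0], [0.0, -0.0, -1.0]]
force: [1.9, 3.3, -9.5]
gripper_width: 0.0123
grasp_force: 31.7
```

```bash
python3 st.py
```

```text
24.825 [ 1.93  3.25 -9.46] [ 0.585 -0.511  0.708] [0.59   0.003  0.1432] 0.012250340664381494 [-0.113  0.338  1.572  0.     1.231  0.067] ytool -0.18051319643527267
```

The screw is seated: the moment rose to 0.7 N m and onset was at a tool angle of about -0.10. I'll back off a quarter turn to about 1.47.

servo_tool([
  [[0,0,0.06,0,0,0,0.8],[0,0,0.2,0,0,0,0.8],[0,0,0.36,0,0,0,0.8],[0,0,0.52,0,0,0,0.8],[0,0,0.68,0,0,0,0.8],[0,0,0.84,0,0,0,0.8],[0,0,1.0,0,0,0,0.8],[0,0,1.16,0,0,0,0.8],[0,0,1.32,0,0,0,0.8],[0,0,1.45,0,0,0,0.8]],
])

```text
time: 26.08
position: [0.5899, 0.0029, 0.1431]
ee_rot: [[-0.956, 0.295, -0.001], [0.295, 0.956, 0.001], [0.001, 0.001, -1.0]]
force: [1.5, 3.0, -8.9]
gripper_width: 0.0117
grasp_force: 30.0
```

servo_tool([
  [[0,0,0.1,0,0,0,0.8],[0,0,0.17,0,0,0,0.8],[0,0,0.2,0,0,0,0.8],[0,0,0.2,0,0,0,0.8],[0,0,0.2,0,0,0,0.8]],
])

```text
time: 26.7
position: [0.5899, 0.0029, 0.1431]
ee_rot: [[-0.995, 0.102, -0.001], [0.102, 0.995, 0.001], [0.001, 0.001, -1.0]]
force: [2.0, 3.6, -11.3]
gripper_width: 0.0119
grasp_force: 30.0
```

```bash
python3 st.py
python3 - <<'E'
from h import *
s=env.observe(); p=env.capture('wrist'); save(p,'w6')
q=env.capture('scene'); save(q,'s6')
def line(k,box,z,sel):
    P=pts(mask(p,k,box)); W=np.array([onz(p,a,z,s)[:2] for a in P],np.float32); B=cv2.boxPoints(cv2.minAreaRect(W)); print(k,len(P),np.round(B,4).tolist())
line('blue',(150,100,480,300),.133,0); line('red',(200,0,420,160),.076,0)
a=cv2.imread('pics/w6.png')[0:300,170:470]; b=cv2.imread('pics/s6.png')[140:290,255:405]
cv2.imwrite('pics/c6.png',cv2.hconcat([cv2.resize(a,(400,400),interpolation=3),cv2.resize(b,(400,400),interpolation=3)]))
E
```

```text
26.7 [  1.98   3.57 -11.32] [ 0.75  -0.6    0.008] [0.5899 0.0029 0.1431] 0.011884481700438636 [-1.130e-01  3.390e-01  1.572e+00  1.000e-03  1.232e+00 -1.582e+00] ytool 1.4681576449932667
blue 3701 [[0.570900022983551, 0.009499999694526196], [0.605400025844574, 0.005200000014156103], [0.6140000224113464, 0.07429999858140945], [0.5795000195503235, 0.07859999686479568]]
red 2451 [[0.438400000333786, -0.02070000022649765], [0.47850000858306885, -0.025100000202655792], [0.487199991941452, 0.055399999022483826], [0.4471000134944916, 0.059700001031160355]]
```

View pics/c6.png

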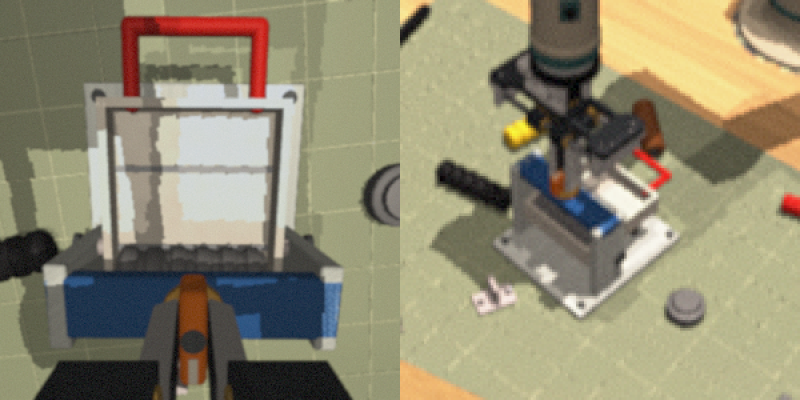

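servo_tool([
  [[0,0,0,0,0,-0.05,0.8],[0,0,0,0,0,-0.05,0.8],[0,0,0,0,0,-0.05,0.8],[0,0,0,0,0,-0.05,0.8]],
])

```text
time: 27.3
position: [0.5899, 0.0029, 0.1431]
ee_rot: [[-0.995, 0.102, -0.0], [0.102, 0.995, 0.0], [0.0, 0.0, -1.0]]
force: [1.1, 5.0, -8.1]
gripper_width: 0.012
grasp_force: 30.0
```

```bash
python3 st.py; python3 -c "
from bench import env
print(env.close_job())"
```

```text
27.3 [ 1.12  5.   -8.12] [ 0.949 -0.437 -0.024] [0.5899 0.0029 0.1431] 0.011973622320051426 [-0.113  0.338  1.572  0.     1.231 -1.582] ytool 1.468912666197205
the job is handed in; nothing more can be done
None
```

The job is handed in at 27.3 s, with no verdict returned: I tilted the tray to about 35°, the grip rolled into the nest, and I lowered the tray level; the screw was then seated and backed off a quarter turn (within about 0.02 rad by my estimate), and the gripper still holds it.

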